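# Lay a carton down against the stop of the labelling jig

## Robot

A 7-joint arm with a two-finger parallel gripper is mounted at the origin on a cart in front of the work surface, level with it; the furniture and walls round the work are solid. World frame = base frame: x ahead of the robot, y to its left, z up, the work surface at z = 0. Lengths are in mm, angles in rad, forces in N, time in s.
With the tool pointing down it reaches from about 425 to 875 mm from the base axis. Payload 4.7 kg.
Tool frame: the origin (TCP) lies midway between the tips of the shut fingers; the grasp point (between the pads) lies 19 mm behind it; z points along the fingers, x is the direction in which the jaws open and shut, and the axes are right-handed (so a half turn about z gives the same grasp; the last joint's range is limited). The gripper opens to 85 mm and grips with 20 to 120 N. Pads are 22 mm wide; open, the fingers measure 114 mm over their backs; the gripper's body (76 mm by 85 mm) begins 54 mm behind the grasp point. The pads swing forward as they close: fully open they stand 13 mm farther back than shut.
Start: joints at [1.28, 0.321, -0.07, 1.45, 0.023, 1.371, -0.057], TCP at [195.046, -620.066, 231.349] pointing down, gripper open.
Joint ranges: [-2.86, 2.86], [-0.3, 2.09], [-1.38, 1.24], [0.06, 2.45], [-1.56, 4.7], [0.09, 2.05], [-2.69, 2.69]. Speed limits (rad/s): [2.57, 2.57, 3.14, 3.14, 3.14, 3.14, 3.14].

## Interface

Orientations are given as a unit quaternion [x, y, z, w].
In Python, from workcell import * gives the robot as it stands.
- The arm moves only by the tool move_arm, never from a script. Its arguments are lists of equal length, an entry for each row: "delta_pos": the shift along the tool's x, y, z in m, a list of three; "roll": the turn about the tool's z in rad. In form: {"delta_pos": [[tx, ty, tz], ...], "roll": [roll, ...]}. A call has exactly 8 rows; each row is the pose to reach, as a shift and turn from the pose commanded when the call began, along the tool's axes at that moment; what a row does not reach only later rows make up. A row lasts 1/12 s, in which the tool goes at most 41.7 mm and 7.16 degrees, less where a joint would pass 70% of its speed; a pose out of reach is approached as far as the arm can. A call with a gripper value outside its range is refused whole. "hand" is the finger opening in m, from 0 to 0.0854, set as the call begins (left out, the last holds). The fingers move at their own pace and stop on an object; "newtons" is the grip in N (left out, the last holds). Time passes only in rows, so rows that repeat a pose let the fingers close, or fill a call up. It gives the time, the measured TCP pose, the force and the opening at its end, in the units of the state.
- get_obs(): the state, without advancing time (a new reading comes with each control period).
- snapshot(name): name is "scene" or "top" or "wrist"; returns the picture (400x640x3 uint8, red, green, blue); there is no depth.
- get_calibration(name): a dict with "mtx" (3x3 intrinsics, pixels), "distortion" ([k1, k2, p1, p2, k3] as OpenCV has them; the pictures are not rectified), "origin" and "attitude" of the camera in the world; the wrist camera has in their place "mount" (4x4, takes a point from camera to tool coordinates, whose origin is the TCP and whose axes are the tool frame's). Camera axes: x right, y up, looking along -z (the intrinsics and any distortion apply to the point x, -y, -z); pixel columns grow to the right and rows downward; lengths in mm; the calibration is good to about 2 mm. A picture is of the moment at which its call begins: read the wrist's pose just before it. get_calibration takes no time and is no camera call.
- hand_in(): hands the job in, once; it reports no verdict.
The state is a dict: "clock": time; "joints": joint angles; "joint_velocities": joint speeds; "joint_torque": joint torques, N m; "ee_pos": TCP position; "tcp_rot": TCP orientation; "contact_force": force on the tool from outside, world axes, zero at the start; "moment": the same for the moment, N m; "gripper_width": finger opening in mm.
Only numpy, scipy, OpenCV 4.12 (cv2) and the standard library are available. Lean on these libraries where they do the work, as an engineer would, in place of code of your own. Each camera call takes 0.05 s, during which the arm holds its last target. There are 200 camera calls.

## Task

The carton standing on the labelling jig has to lie down for its label: push it over towards the jig's end stop so that it lies flat with the broad face that now looks away from the stop on top, then push it along the plate until its top end sits flush against the stop. Only push it with the fingers, never lift or carry it, and leave the timer, the white jar and the amber bottle where they stand.

Things in the scene. Friction and masses are not known exactly. Their poses are not given: they have to be found in the camera images.
- carton: White printed carton, 45 deep (x) x 75 wide (y) x 100 mm tall (z), about 0.12 kg, loose, standing on the jig's plate. Origin: centre of its underside; z to its top end; -x out of its front (the broad face away from the stop), x roughly to the stop (up to 0.12 rad off). Pushed high on its front it turns over its far bottom edge, past 24 deg falls by itself, and lies 45 mm high, its underside facing away from the stop.
- carton_mid (a point): Centre of the carton (50 mm above its underside, along its z).
- carton_top (a point): Centre of the carton's top end face (100 mm from the origin along its z).
- jig: Fixed labelling jig: rubber-faced plate (the carton does not slide easily) 235 x 130 x 6 mm with an upright grey stop bar across one end. Origin on the worktop, z up, x along the plate to the stop; plate from x = -130 to +105, y = -65 to +65 mm. Stop face at x = +90 mm; bar 12 mm thick, 110 mm long, 24 mm above the plate. The carton starts at x = -82 to -52 mm; tipped over, it lies 20 to 50 mm short of the stop.
- stop (a point): Middle of the stop's working face, at the level of the plate's top (6 mm above the worktop); axes as the jig's.
- timer: Small white kitchen-type timer lying on the worktop beyond the stop, 66 x 66 mm, 19 mm high; origin: centre of its underside. To be left alone.
- jar: White ointment jar with screw lid beside the jig (on the side away from the robot, nearer the stop), 62 mm across, 58 mm high; origin: centre of its underside. To be left alone.
- amber: Amber bottle with black cap beside the jig (on the side away from the robot, nearer the carton's start), 48 mm across, 100 mm high; origin: centre of its underside. To be left alone.
Mind the look-alikes: they are no part of the job. There is more than one size of the carton; the one meant has the size given above.

How it is judged:
By the outcome, as a careful person would: the job done as asked, in the order asked, and still so for the second after the job is handed in, with the robot touching nothing.
It also fails if it takes over 38 s, if anything falls off the work surface, if the arm or the gripper's body presses on something with over 40 N, if the wrist force passes 120 N, or if a joint passes its speed limit or range.

## Working session

There is one attempt and no reset: what is moved stays moved. The work goes in short steps, Python scripts to look and compute and a tool call to move; the robot and the scene stay as the last step left them, time stands still between calls to the robot, and variables do not carry over. Pictures are saved under pics/ and viewed, about 8 in all and at most 12, crops included, and the job is handed in when it is done.

Besides the shell and the picture viewer there is one more tool, called after "Request:" as name(argument=value, ...) on one line, values as JSON. move_arm: Moves the arm, as the interface text tells. Its arguments: {"type":"object","properties":{"delta_pos":{"type":"array","items":{"type":"array","items":{"type":"number"}}},"roll":{"type":"array","items":{"type":"number"}},"hand":{"type":"number"},"newtons":{"type":"number"}},"required":["delta_pos","roll"]}

```bash
mkdir -p pics; ls
python3 - <<'E'
from workcell import *
import cv2
o=get_obs();print(o)
for n in("scene","top"):
    cv2.imwrite(f"pics/{n}0.png",snapshot(n)[:,:,::-1]);print(n,get_calibration(n))
E
```

```text
pics
{'clock': 0.0, 'joints': array([ 1.28010192,  0.32183779, -0.07011585,  1.45169959,  0.02260889,
        1.37080908, -0.05692046]), 'joint_velocities': array([-1.16463624e-03, -8.65073564e-04,  4.98679132e-05, -2.75446096e-03,
       -1.46804578e-03, -6.92719034e-04,  3.90348771e-05]), 'joint_torque': array([ 3.29818968e-04, -4.93584967e+01, -3.82272117e-01, -3.14334691e+01,
        1.29074795e-02,  1.12961818e-02,  1.35365127e-06]), 'ee_pos': array([ 194.86465706, -619.52189482,  230.20181232]), 'tcp_rot': array([ 8.06267895e-01, -5.91549757e-01, -8.20913626e-04, -5.40795280e-04]), 'contact_force': array([-0.04410264,  0.05511276,  0.69445952]), 'moment': array([-0.04353378, -0.01307677, -0.0403102 ]), 'gripper_width': 85.54565561455583}
scene {'mtx': array([[451.51879952,   0.        , 316.40049678],
       [  0.        , 451.51879952, 203.23673967],
       [  0.        ,   0.        ,   1.        ]]), 'distortion': array([0.0243864, 0.       , 0.       , 0.       , 0.       ]), 'origin': array([172.61450074, 692.12225629, 543.80487521]), 'attitude': array([-0.11488054,  0.50150045,  0.83784927, -0.18250575])}
top {'mtx': array([[427.49657029,   0.        , 325.2254832 ],
       [  0.        , 427.49657029, 194.17511315],
       [  0.        ,   0.        ,   1.        ]]), 'distortion': array([-0.03448427,  0.        ,  0.        ,  0.        ,  0.        ]), 'origin': array([ 487.08066942,  -71.65556649, 1020.43164509]), 'attitude': array([-0.02087963,  0.03009518,  0.71571836, -0.69742781])}
```

View pics/scene0.png

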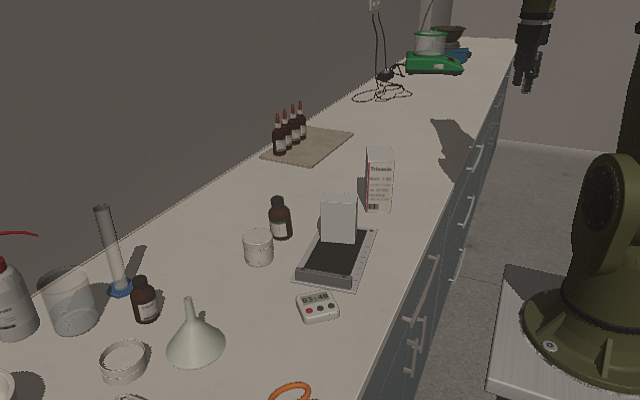

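View pics/top0.png

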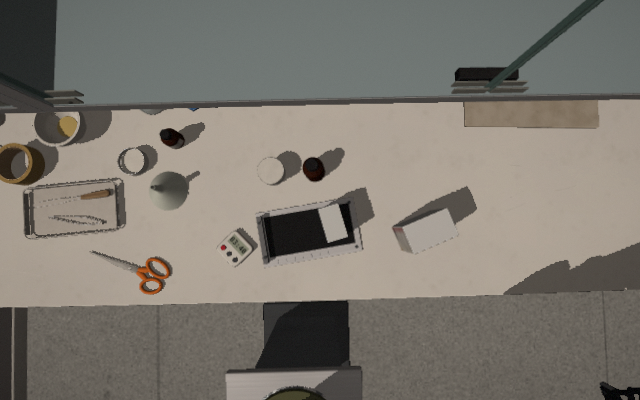

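The scene view shows the carton on the jig at about (339,218), with the stop at (325,275) and the timer at (318,307). The jar is at (258,247), the amber bottle at (281,218) and the larger look-alike carton at (379,180). The top view shows the stop at the plate's left end (x≈262, +y world) and the carton top at (333,223). I'll zoom in on both.

Run:
```python
import cv2,numpy as np
a=cv2.imread("pics/top0.png")[185:280,235:375];b=cv2.imread("pics/scene0.png")[180:300,285:390]
a=cv2.resize(a,None,fx=5.5,fy=5.5,interpolation=cv2.INTER_CUBIC);
a=np.clip(a.astype(float)*1.5,0,255).astype(np.uint8)
for i in range(235,375,20):cv2.line(a,(int((i-235)*5.5),0),(int((i-235)*5.5),8),(0,0,255),2);cv2.putText(a,str(i),(int((i-235)*5.5),20),0,.4,(0,0,255))
for i in range(185,280,20):cv2.line(a,(0,int((i-185)*5.5)),(8,int((i-185)*5.5)),(0,0,255),2);cv2.putText(a,str(i),(10,int((i-185)*5.5)+4),0,.4,(0,0,255))
cv2.imwrite("pics/topc.png",a)
```

```text
(no output)
```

View pics/topc.png

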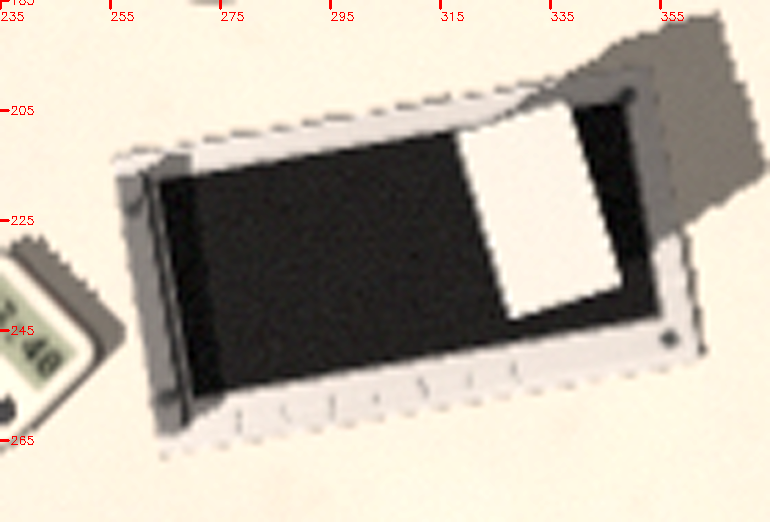

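```bash
cat > h.py <<'E'
from workcell import *
import cv2,numpy as np
from scipy.spatial.transform import Rotation as R
from scipy.optimize import least_squares
def ray(name,px,z):
    c=get_calibration(name);p=cv2.undistortPoints(np.array(px,float).reshape(-1,1,2),c["mtx"],c["distortion"])[:,0]
    d=np.c_[p[:,0],-p[:,1],-np.ones(len(p))]@R.from_quat(c["attitude"]).as_matrix().T
    o=c["origin"];return (o+d*((z-o[2])/d[:,2])[:,None])[:,:2]
def fit(pts,model):
    def f(v,m): 
        c,s=np.cos(v[2]),np.sin(v[2]);return m@np.array([[c,s],[-s,c]])+v[:2]
    b=min((least_squares(lambda v:(f(v,model)-pts).ravel(),[*pts.mean(0),a]) for a in np.arange(-3,3.2,.7)),key=lambda r:r.cost)
    return b.x,np.abs(b.fun).max()
E
python3 - <<'E'
from h import *
J=ray("top",[(255.9,213.5),(264.6,268.1),(362.8,249.0),(354.1,196.8)],6)
# model order: left top (x=+105; +x world side). jig x ~ +y world, jig y ~ -x world
jm=np.array([[105,-65],[105,65],[-130,65],[-130,-65]],float)
j,e=fit(J,jm);print("jig",j,e,J)
C=ray("top",[(318.1,209.0),(338.3,203.2),(348.1,236.8),(327.7,243.2)],106)
cm=np.array([[22.5,-37.5],[-22.5,-37.5],[-22.5,37.5],[22.5,37.5]])
c,e=fit(C,cm);print("carton",c,e)
S=ray("top",[(262.3,216.8),(269.2,262.3)],30);print("stopedge",S)
th=j[2];Rm=np.array([[np.cos(th),-np.sin(th)],[np.sin(th),np.cos(th)]])
print("carton in jig",(c[:2]-j[:2])@Rm,c[2]-j[2]);print((S-j[:2])@Rm)
print("jar",ray("top",[(271,171)],58),"amber",ray("top",[(314,168)],100),"bigcarton top",ray("top",[(399,241),(459,236),(450,209),(393,226)],120))
o=get_obs();print(R.from_quat(o["tcp_rot"]).as_matrix())
E
```

```text
jig [470.24912409 -33.84893351  -4.56242257] 2.735733435531472 [[ 518.47026701   79.566241  ]
 [ 389.69129721   61.1649577 ]
 [ 428.13705055 -171.15847957]
 [ 552.16812749 -154.40725802]]
carton [490.84748255 -99.52178403  -4.45711519] 0.6145879861223307
stopedge [[509.72485559  61.31444082]
 [404.93476139  47.23208752]]
carton in jig [-68.01324089 -10.55531764] 0.10530738366473358
[[ 88.19740144 -53.25053587]
 [ 89.92926253  52.46737735]]
jar [[612.15125286  36.24300865]] amber [[610.90555488 -61.70044039]] bigcarton top [[ 449.33501851 -236.74533319]
 [ 456.20087615 -364.50431477]
 [ 513.72553671 -347.94271664]
 [ 481.12842359 -225.24315009]]
[[ 3.00178798e-01 -9.53882768e-01 -5.94871555e-04]
 [-9.53881397e-01 -3.00179376e-01  1.61914521e-03]
 [-1.72304289e-03  8.14038458e-05 -9.99998512e-01]]
```

Request:
move_arm(delta_pos=[[-0.025,-0.031,0],[-0.05,-0.062,0],[-0.075,-0.093,0],[-0.1,-0.124,0],[-0.125,-0.155,0],[-0.15,-0.186,0],[-0.175,-0.217,0],[-0.2,-0.248,0]], roll=[-0.108,-0.217,-0.325,-0.434,-0.542,-0.651,-0.76,-0.868], hand=0.04)

```text
clock: 0.77
ee_pos: [372.1, -352.9, 231.1]
tcp_rot: [0.981, -0.195, -0.0, 0.0]
contact_force: [0.5, -1.0, 0.4]
gripper_width: 40.1
```

```bash
cat >> h.py <<'E'
def delta(target,xang):
    o=get_obs();M=R.from_quat(o["tcp_rot"]).as_matrix()
    a=np.degrees(np.arctan2(M[1,0],M[0,0]))
    print(round(o["clock"],2),"tcp",o["ee_pos"].round(1),"xang",a.round(2),"tilt",M[2,:2].round(4),"F",o["contact_force"].round(2),"w",o["gripper_width"].round(1))
    print("delta mm",(M.T@(np.array(target)-o["ee_pos"])).round(1),"roll",np.radians(a-xang).round(3))
E
python3 - <<'E'
from h import *
delta([506,-157,231],14.6)
for z in (0,100,120,150,180):print(z,ray("scene",[(366,147)],z),ray("scene",[(367,210)],0))
E
```

```text
Traceback (most recent call last):
  File "h.py", line 17, in delta
    print(round(o["clock"],2),"tcp",o["ee_pos"].round(1),"xang",a.round(2),"tilt",M[2,:2].round(4),"F",o["contact_force"].round(2),"w",o["gripper_width"].round(1))
                                                                                                                                       ^^^^^^^^^^^^^^^^^^^^^^^^
AttributeError: 'float' object has no attribute 'round'
```

```bash
sed -i 's/o\["gripper_width"\].round(1)/round(o["gripper_width"],1)/' h.py
python3 - <<'E'
from h import *
delta([506,-157,231],14.6)
for z in (100,120,150):print(z,ray("scene",[(366,147)],z),ray("scene",[(367,210)],0))
E
```

```text
0.77 tcp [ 372.1 -352.9  231.1] xang -22.5 tilt [-0.0004  0.0002] F [ 0.55 -0.96  0.38] w 40.1
delta mm [  48.7 -232.3   -0. ] roll -0.648
100 [[ 540.24217254 -409.62342917]] [[ 476.65979366 -249.03174047]]
120 [[ 523.67508676 -359.97342544]] [[ 476.65979366 -249.03174047]]
150 [[ 498.8244581  -285.49841985]] [[ 476.65979366 -249.03174047]]
```

Request:
move_arm(delta_pos=[[0.006,-0.032,0],[0.012,-0.065,0],[0.018,-0.097,0],[0.025,-0.13,0],[0.031,-0.162,0],[0.037,-0.195,0],[0.042,-0.222,0],[0.045,-0.237,0]], roll=[-0.09,-0.18,-0.27,-0.36,-0.45,-0.54,-0.61,-0.648])

```text
clock: 1.43
ee_pos: [506.3, -149.8, 231.2]
tcp_rot: [0.992, 0.128, 0.0, -0.001]
contact_force: [-1.1, 0.5, 0.3]
gripper_width: 40.0
```

Run:
```python
from h import *
delta([504,-151,94],14.6)
I=snapshot("top")[:,:,::-1]
cv2.imwrite("pics/t1.png",cv2.resize(I[150:290,220:480],None,fx=3,fy=3,interpolation=cv2.INTER_CUBIC))
```

```text
1.43 tcp [ 506.3 -149.8  231.2] xang 14.76 tilt [ 0.0007 -0.0012] F [-1.14  0.48  0.25] w 40.0
delta mm [ -2.6   0.8 137.2] roll 0.003
```

View pics/t1.png

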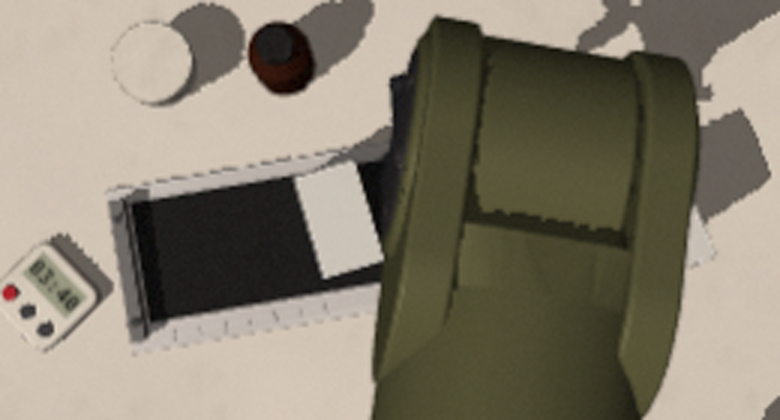

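The view is blocked by the wrist, but the carton (crop 338,222) is untouched and the tool hangs behind its front. I'll go down next.

Request:
move_arm(delta_pos=[[-0.003,0.006,0.02],[-0.003,0.006,0.04],[-0.003,0.006,0.06],[-0.003,0.006,0.08],[-0.003,0.006,0.1],[-0.003,0.006,0.12],[-0.003,0.006,0.137],[-0.003,0.006,0.137]], roll=[0,0,0,0,0,0,0,0])

```text
clock: 2.15
ee_pos: [500.0, -161.0, 90.5]
tcp_rot: [0.992, 0.124, -0.003, -0.002]
contact_force: [-0.5, -0.3, -0.1]
gripper_width: 39.7
```

Run:
```python
from h import *
delta([499.3,-132,94],14.6)
cv2.imwrite("pics/s1.png",cv2.resize(snapshot("scene")[130:310,230:430,::-1],None,fx=3.2,fy=3.2,interpolation=cv2.INTER_CUBIC))
```

```text
2.15 tcp [ 500.  -161.    90.5] xang 14.19 tilt [-0.0064 -0.0038] F [-0.54 -0.33 -0.12] w 39.7
delta mm [  6.4 -28.3  -3.5] roll -0.007
```

View pics/s1.png

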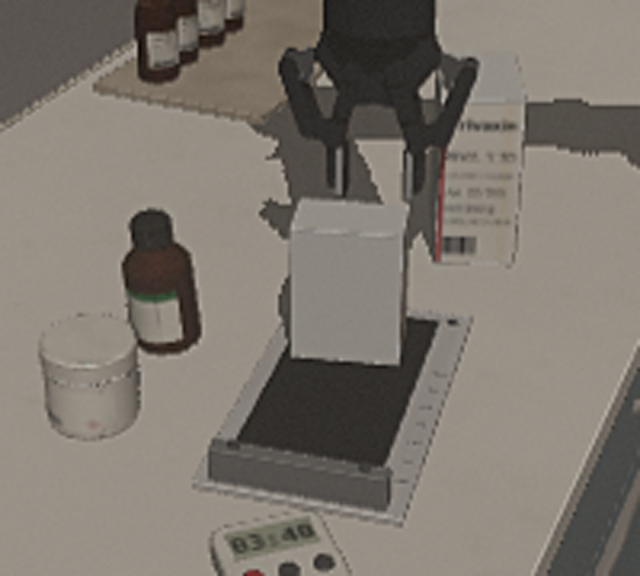

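The fingers stand behind the carton at the height of its top, with the bottle and jar clear. I'll push in two stages.

Request:
move_arm(delta_pos=[[0.003,-0.008,-0.001],[0.005,-0.016,-0.001],[0.005,-0.023,-0.001],[0.005,-0.03,-0.001],[0.005,-0.036,-0.001],[0.005,-0.042,-0.001],[0.005,-0.048,-0.001],[0.005,-0.054,-0.001]], roll=[0,0,0,0,0,0,0,0])

```text
clock: 2.87
ee_pos: [494.8, -106.3, 95.4]
tcp_rot: [0.992, 0.125, 0.0, 0.0]
contact_force: [0.2, -0.0, 0.5]
gripper_width: 39.9
```

Run:
```python
from h import *
delta([499.3,-132,94],14.6)
cv2.imwrite("pics/s2.png",cv2.resize(snapshot("scene")[130:310,230:430,::-1],None,fx=3.2,fy=3.2,interpolation=cv2.INTER_CUBIC))
```

```text
2.87 tcp [ 494.8 -106.3   95.4] xang 14.32 tilt [0.0001 0.0003] F [ 0.18 -0.03  0.52] w 39.9
delta mm [-2.  26.   1.4] roll -0.005
```

View pics/s2.png

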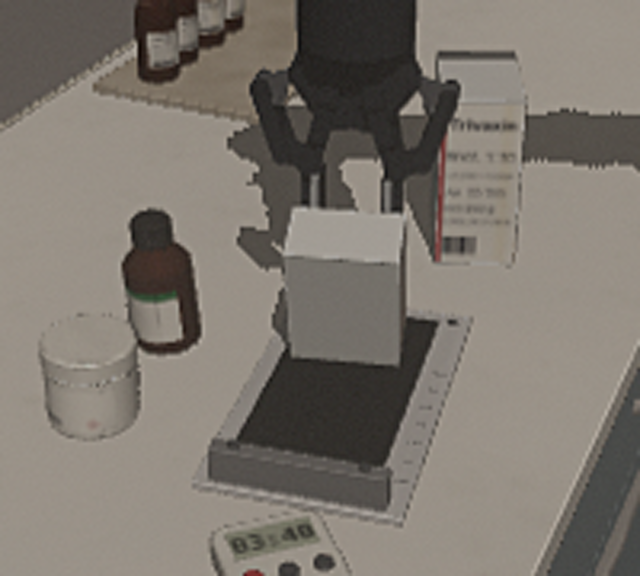

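The carton is tilting over its far bottom edge and has not slid. I'll keep pushing past its balance point.

Request:
move_arm(delta_pos=[[0,-0.005,0],[0,-0.01,0],[0,-0.015,0],[0,-0.02,0],[0,-0.024,0],[0,-0.026,0],[0,-0.026,0],[0,-0.026,0]], roll=[0,0,0,0,0,0,0,0])

```text
clock: 3.58
ee_pos: [488.6, -81.7, 95.3]
tcp_rot: [0.992, 0.125, -0.0, 0.0]
contact_force: [-0.8, 0.4, 0.1]
gripper_width: 39.7
```

Run:
```python
from h import *
delta([499.3,-132,94],14.6)
cv2.imwrite("pics/s3.png",cv2.resize(snapshot("scene")[130:310,230:430,::-1],None,fx=3.2,fy=3.2,interpolation=cv2.INTER_CUBIC))
```

```text
3.58 tcp [488.6 -81.7  95.3] xang 14.33 tilt [-0.      0.0002] F [-0.81  0.43  0.08] w 39.7
delta mm [-2.1 51.4  1.3] roll -0.005
```

View pics/s3.png

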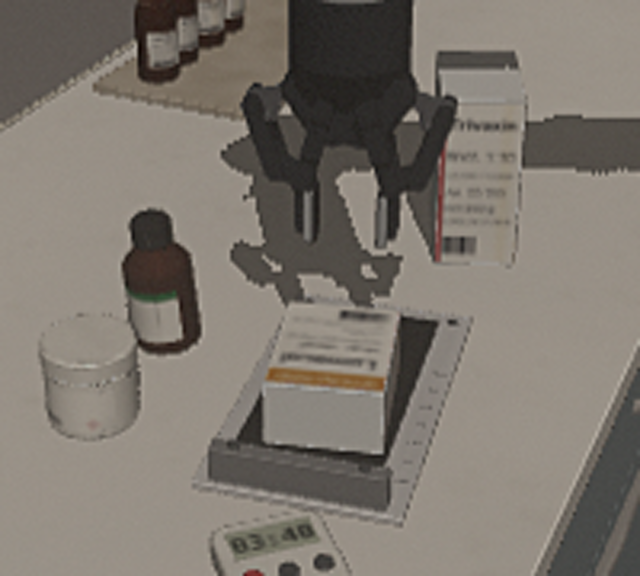

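The carton lies flat with its printed front on top, its top end just short of the stop (crop y≈387–450). Next I'll measure it, back off, square up to the jig and lower the fingers.

Run:
```python
from h import *
f=lambda l:[(230+a/3.2,130+b/3.2) for a,b in l]
C=ray("scene",f([(264,387),(385,387),(400,312),(286,305)]),51);print(C)
# left in scene = +x world (jig -y)
c,e=fit(C,np.array([[50,-37.5],[50,37.5],[-50,37.5],[-50,-37.5]],float));print("centre,yaw",c,e)
u=np.array([np.cos(c[2]),np.sin(c[2])]);print("underside end",c[:2]-50*u,"top end",c[:2]+50*u)
S=ray("scene",f([(238,443),(389,468)]),30);print("stop top front edge",S)
delta([492,-126,95],8.3)
```

```text
[[490.18774744  37.02822483]
 [423.46714004   7.15505184]
 [445.99133565 -78.51088843]
 [518.16106493 -56.16683151]]
centre,yaw [469.45182201 -22.62361083   1.87758393] 6.561851084840274
underside end [484.55171186 -70.28904198] top end [454.35193216  25.04182031]
stop top front edge [[492.57236202  68.78017394]
 [402.09614898  54.64965084]]
3.63 tcp [488.6 -81.8  95.3] xang 14.32 tilt [-0.      0.0003] F [-0.28  0.73 -0.09] w 39.8
delta mm [-7.6 43.6  0.3] roll 0.105
```

Request:
move_arm(delta_pos=[[-0.002,0.015,0],[-0.005,0.03,0],[-0.008,0.044,0],[-0.008,0.044,0.015],[-0.008,0.044,0.033],[-0.008,0.044,0.051],[-0.008,0.044,0.067],[-0.008,0.044,0.075]], roll=[0,0.03,0.06,0.09,0.105,0.105,0.105,0.105])

```text
clock: 4.3
ee_pos: [490.2, -127.4, 18.2]
tcp_rot: [0.997, 0.071, -0.001, -0.0]
contact_force: [-0.2, 0.7, 0.3]
gripper_width: 39.9
```

Run:
```python
from h import *
delta([487,-89,20],8.3)
```

```text
4.3 tcp [ 490.2 -127.4   18.2] xang 8.12 tilt [-0.0029 -0.0012] F [-0.23  0.66  0.3 ] w 39.9
delta mm [  2.3 -38.5  -1.7] roll -0.003
```

Request:
move_arm(delta_pos=[[0.002,-0.01,0],[0.002,-0.02,0],[0.002,-0.028,0],[0.002,-0.035,0],[0.002,-0.042,0],[0.002,-0.049,0],[0.002,-0.056,0],[0.002,-0.062,0]], roll=[-0.003,-0.003,-0.003,-0.003,-0.003,-0.003,-0.003,-0.003])

```text
clock: 4.97
ee_pos: [485.0, -64.3, 20.8]
tcp_rot: [0.997, 0.074, 0.001, 0.0]
contact_force: [0.6, -1.9, 0.9]
gripper_width: 40.0
```

Run:
```python
from h import *
delta([482,-52,20],8.3)
cv2.imwrite("pics/s4.png",cv2.resize(snapshot("scene")[200:310,270:400,::-1],None,fx=5,fy=5,interpolation=cv2.INTER_CUBIC))
```

```text
4.97 tcp [485.  -64.3  20.8] xang 8.48 tilt [0.001  0.0011] F [ 0.56 -1.93  0.9 ] w 40.0
delta mm [ -1.2 -12.6   0.8] roll 0.003
```

View pics/s4.png

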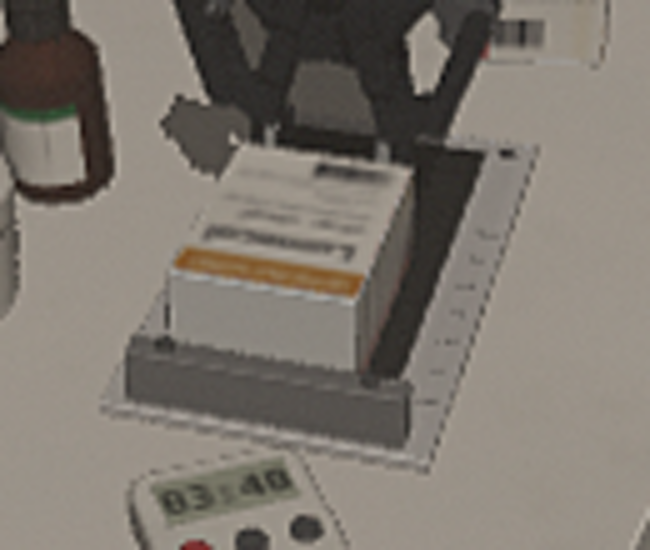

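The carton is now square to the stop with a gap of about a centimetre. I'll creep in and watch the force.

Request:
move_arm(delta_pos=[[0,-0.003,0],[0,-0.005,0],[0,-0.007,0],[0,-0.008,0],[0,-0.009,0],[0,-0.01,0],[0,-0.01,0],[0,-0.01,0]], roll=[0,0,0,0,0,0,0,0])

```text
clock: 5.68
ee_pos: [483.2, -54.6, 20.2]
tcp_rot: [0.997, 0.074, 0.0, -0.0]
contact_force: [0.2, -2.5, 2.1]
gripper_width: 40.1
```

Request:
move_arm(delta_pos=[[0,-0.0005,0],[0,-0.001,0],[0,-0.0015,0],[0,-0.002,0],[0,-0.002,0],[0,-0.002,0],[0,-0.002,0],[0,-0.002,0]], roll=[0,0,0,0,0,0,0,0])

```text
clock: 6.35
ee_pos: [482.8, -52.6, 20.2]
tcp_rot: [0.997, 0.074, -0.0, -0.0]
contact_force: [-0.8, -1.1, 1.1]
gripper_width: 40.2
```

Request:
move_arm(delta_pos=[[0,-0.0005,0],[0,-0.001,0],[0,-0.0015,0],[0,-0.002,0],[0,-0.002,0],[0,-0.002,0],[0,-0.002,0],[0,-0.002,0]], roll=[0,0,0,0,0,0,0,0])

```text
clock: 7.02
ee_pos: [482.5, -50.7, 20.2]
tcp_rot: [0.997, 0.074, -0.0, -0.0]
contact_force: [-0.7, -2.1, 1.0]
gripper_width: 40.1
```

Run:
```python
from h import *
delta([482,-50,20],8.3)
cv2.imwrite("pics/s5.png",cv2.resize(snapshot("scene")[235:300,285:380,::-1],None,fx=8,fy=8,interpolation=cv2.INTER_CUBIC))
```

```text
7.02 tcp [482.5 -50.7  20.2] xang 8.48 tilt [-0.0003 -0.0001] F [-0.73 -2.07  1.02] w 40.1
delta mm [-0.4 -0.7  0.2] roll 0.003
```

View pics/s5.png

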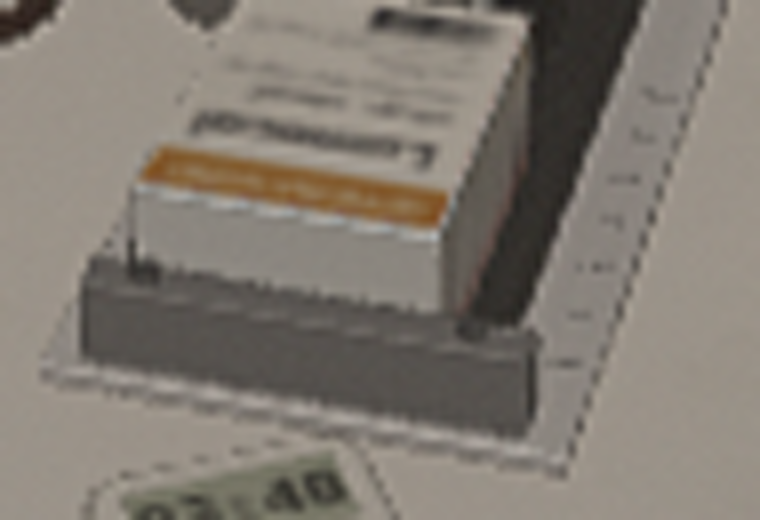

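It is close to the stop, but the force shows no firm contact yet, so I'll keep creeping.

Request:
move_arm(delta_pos=[[0,-0.0005,0],[0,-0.001,0],[0,-0.0015,0],[0,-0.002,0],[0,-0.002,0],[0,-0.002,0],[0,-0.002,0],[0,-0.002,0]], roll=[0,0,0,0,0,0,0,0])

```text
clock: 7.73
ee_pos: [482.3, -50.6, 20.4]
tcp_rot: [0.997, 0.073, -0.0, 0.001]
contact_force: [-1.1, -5.8, 0.8]
gripper_width: 39.9
```

Request:
move_arm(delta_pos=[[0,-0.0005,0],[0,-0.001,0],[0,-0.001,0],[0,-0.001,0],[0,-0.001,0],[0,-0.001,0],[0,-0.001,0],[0,-0.001,0]], roll=[0,0,0,0,0,0,0,0])

```text
clock: 8.4
ee_pos: [482.3, -50.6, 20.5]
tcp_rot: [0.997, 0.073, 0.0, 0.002]
contact_force: [1.0, -7.6, 0.9]
gripper_width: 39.8
```

The TCP has stalled against firm resistance (7.6 N). One more gentle press will square it, then I'll back away and lift.

Request:
move_arm(delta_pos=[[0,-0.001,0],[0,-0.002,0],[0,-0.003,0],[0,-0.003,0],[0,-0.003,0],[0,-0.003,0],[0,-0.003,0],[0,-0.003,0]], roll=[0,0,0,0,0,0,0,0])

```text
clock: 9.07
ee_pos: [482.3, -50.6, 20.8]
tcp_rot: [0.997, 0.073, 0.0, 0.003]
contact_force: [-0.2, -15.0, 1.4]
gripper_width: 39.6
```

Request:
move_arm(delta_pos=[[0,0.003,0],[0,0.006,0],[0,0.01,0],[0,0.018,0],[0,0.03,0],[0,0.045,0],[0,0.06,-0.01],[0,0.065,-0.03]], roll=[0,0,0,0,0,0,0,0])

```text
clock: 9.73
ee_pos: [489.5, -111.8, 48.5]
tcp_rot: [0.997, 0.073, -0.002, -0.001]
contact_force: [-0.2, -0.5, -0.0]
gripper_width: 39.9
```

Request:
move_arm(delta_pos=[[0,0,-0.03],[0,0,-0.06],[0,0,-0.09],[0,0,-0.12],[0,0.02,-0.15],[0,0.05,-0.17],[0,0.08,-0.19],[0,0.1,-0.2]], roll=[0,0,0,0,0,0,0,0])

```text
clock: 10.4
ee_pos: [506.8, -212.3, 253.3]
tcp_rot: [0.997, 0.073, 0.002, 0.002]
contact_force: [1.3, -0.3, -0.6]
gripper_width: 39.9
```

Run:
```python
from h import *
delta([482,-50,20],8.3)
a=cv2.resize(snapshot("top")[185:280,235:375,::-1],None,fx=5.5,fy=5.5,interpolation=cv2.INTER_CUBIC)
cv2.imwrite("pics/t6.png",np.clip(a*1.3,0,255).astype(np.uint8))
cv2.imwrite("pics/s6.png",cv2.resize(snapshot("scene")[190:310,230:390,::-1],None,fx=5,fy=5,interpolation=cv2.INTER_CUBIC))
```

```text
10.4 tcp [ 506.8 -212.3  253.3] xang 8.33 tilt [0.0031 0.0036] F [ 1.35 -0.3  -0.61] w 39.9
delta mm [  -1.8 -165.1  232.6] roll 0.001
```

View pics/t6.png

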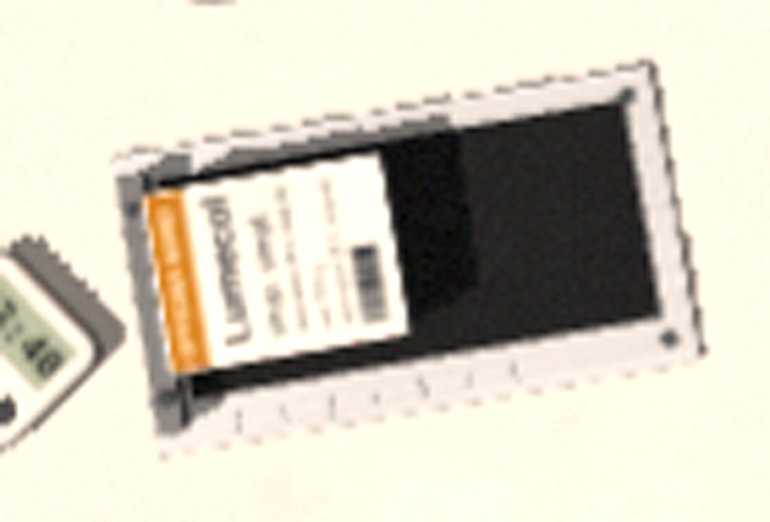

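View pics/s6.png

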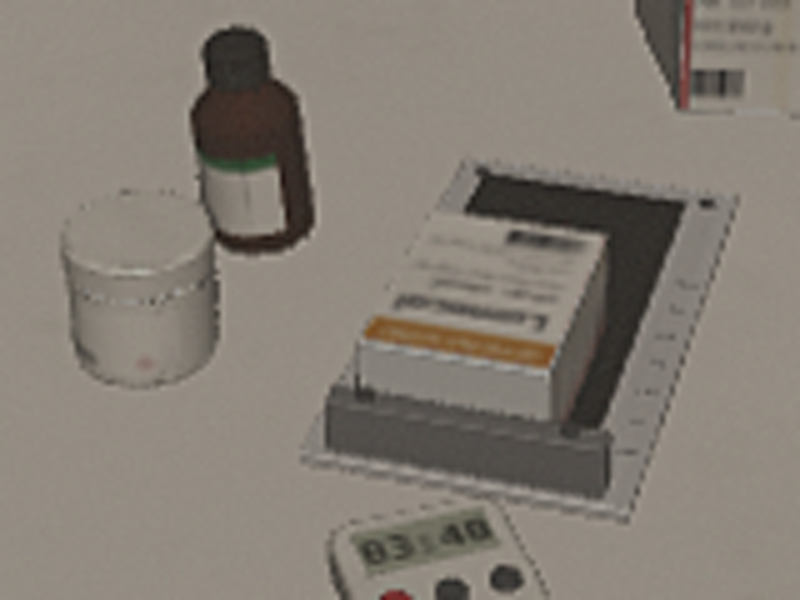

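The top view shows the carton's top end (145,195)–(175,372) along the stop edge. The label face is up, and the timer, jar and bottle are where they were. A quick numeric check, then I'll hand in.

Run:
```python
from h import *
f=lambda l:[(235+a/5.5,185+b/5.5) for a,b in l]
C=ray("top",f([(145,195),(175,372),(411,331),(381,152)]),51)
c,e=fit(C,np.array([[50,-37.5],[50,37.5],[-50,37.5],[-50,-37.5]],float));u=np.array([np.cos(c[2]),np.sin(c[2])])
S=ray("top",[(262.3,216.8),(269.2,262.3)],30);t=(S[0]-S[1])/np.linalg.norm(S[0]-S[1]);n=np.array([-t[1],t[0]])
print("yaw err",np.arcsin(u@t),"gap",(S[0]-(c[:2]+50*u))@n,"fit",e)
print(hand_in())
```

```text
yaw err -0.015264291218552445 gap -0.8114727377427076 fit 1.1268823890713193
the job is handed in; nothing more can be done
None
```

The carton lies flat on the plate with its printed front (the broad face that looked away from the stop) on top and its top end against the stop. I pushed it over with the fingers about 88 mm above the plate. Then I pushed it along by its underside with the two fingers square to the jig, until it stalled at the stop under a 15 N press. After that I backed off, lifted clear and handed in at about 10.5 s.

- **Final position:** the last images put the gap at −0.8 mm and the angle to the stop at 0.015 rad. Both are zero within the roughly 1–2 mm error of the cameras and calibration.
- **Other items:** the timer, jar and amber bottle look unmoved in the last pictures; I did not measure them again.
- **Failures:** no check failed or disagreed. The highest wrist force I read was about 15 N.

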